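# Close the loaded curing box and hold its sprung hood just below the balance point

## Task

The curing box on the desk has just been loaded: push its drawer fully home. Then raise the blue sprung hood (it has a bar to take it by) past its balance point (the red mark on the quadrants at its sides) without letting it fly up to its stop, and bring it back to hold it just below the balance point, with the pointer in the green zone, so that I can look in and it would fall shut by itself if let go. Finish while still holding the hood still there (do not let go), and leave the pots, bottles, dish and brushes where they stand.

Things in the scene. Friction and masses are not known exactly. Their poses are not given: they have to be found in the camera images.
- curebox: fixed white curing box, 220 mm deep (x), 240 wide (y), 120 high. Origin: centre of its underside; x points from its front (drawer, towards the robot) to its back (hinge), y left, z up. At y = +-128 mm white quadrants round the hinge (128 to 172 mm from it) show a green zone (hood angle 0.53 to 0.70 rad) and a red balance mark (0.75); black pointers on the hood's side edges
- drawer (a joint): how far the drawer stands out of the box front, m: 0 = fully home, up to 0.1 out, along the box's -x. It moves stiffly (friction 1.5 N, stays where left) and stops hard at 0. It carries small pendants
- drawer_handle (a point): middle of the drawer's steel bar (along the box's y, about 100 mm long, 12 mm thick), 52 mm above the desk, 35 mm in front of the drawer's white front plate (214 mm wide, 16 to 86 mm above the desk). With the drawer home the bar lies 53 mm in front of the box front, at x = -163 mm, y = 0 of the box
- hood (a joint): angle of the hood, rad: 0 = shut (level), grows as its front rises, stop at 1.35. A spring nearly carries it; balance point at 0.75. Below it the hood falls shut by itself (0.3 N m at 0, about 0.1 N m in the green zone, 0.53 to 0.70); above it it swings up by itself to the stop
- hood_handle (a point): middle of the hood's steel bar (along the box's y, about 70 mm long, 12 mm thick), 35 mm above the face of the blue hood (225 mm long, 244 wide, 10 thick, amber window) near its front edge: 205 mm from the hinge along the hood and 45 mm off the hinge line square to it; 165 mm above the desk when shut. A finger fits on both sides; the bar may turn between the fingers
- hood_hinge (a point): middle of the hood's hinge line: 120 mm above the desk at the top back edge of the box (x = +110 mm of the box); the line runs along the box's y
- brush_pot: dark steel brush pot, 80 mm wide, 100 mm tall, with brushes standing up to 200 mm; loose bystander. Origin: centre of its underside
- paint_yellow: yellow paint pot, 42 mm wide, 45 mm tall; loose bystander. Origin: centre of its underside
- paint_red: red paint pot, 42 mm wide, 45 mm tall; loose bystander. Origin: centre of its underside
- paint_blue: blue paint pot, 42 mm wide, 45 mm tall; loose bystander. Origin: centre of its underside
- glaze_jar: glass jar with orange cap, 56 mm wide, 85 mm tall, beside the curing box (to its -y side); loose bystander. Origin: centre of its underside
- hardener_bottle: white bottle, 40 mm wide, 90 mm tall, beside the curing box (to its +y side); loose bystander. Origin: centre of its underside
- mixing_dish: shallow white dish, 90 mm wide, 22 mm high; loose bystander. Origin: centre of its underside

How it is judged (in metres and radians):
On the way, in this order (a step that is already met when the one before it is completed fails the run):
1. the drawer is fully home (value of joint drawer below 0.005 m), for 0.2 s.
2. the hood is raised past its balance point (value of joint hood above 0.77 rad and value of joint drawer below 0.005 m), for 0.1 s.
At the end, for the whole second after the job is handed in: the drawer is home (within 5 mm); the hood stands still (under 0.05 rad/s) between 0.53 and 0.70 rad, just below its balance point, held there by the fingers (contact force over 0.1 N) (value of joint drawer below 0.005 m and value of joint hood between 0.53 and 0.7 rad and velocity of joint hood between -0.05 and 0.05 rad/s and contact force between the fingers and hood above 0.1 N); the arm keeps its last pose, push and grip.
It fails at once if the hood flies up to its stop (over 1.28 rad) (value of joint hood above 1.28 rad).
It fails at once if a bystander is moved more than 25 mm or tipped (distance of any of brush_pot, paint_yellow, paint_red, paint_blue, glaze_jar, hardener_bottle, mixing_dish from where it was at the start of the episode above 0.025 m or angle between any of brush_pot, paint_yellow, paint_red, paint_blue, glaze_jar, hardener_bottle, mixing_dish's own z axis and vertical above 0.35 rad).
It also fails if it takes over 54 s, if anything falls off the work surface, if the arm or the gripper's body presses on something with over 40 N, if the wrist force passes 120 N, or if a joint passes its speed limit or range.

## Robot

A 7-joint arm with a two-finger parallel gripper is mounted at the origin on the work surface. World frame = base frame: x ahead of the robot, y to its left, z up, the work surface at z = 0. Lengths are in mm, angles in rad, forces in N, time in s.
With the tool pointing down it reaches from about 350 to 900 mm from the base axis. Payload 8.1 kg.
Tool frame: the origin (TCP) lies at the very end of the fingers, on their centre line; the grasp point (between the pads) lies 19 mm behind it (bot.pinch_z is the distance from the TCP to the grasp point, in mm); z points along the fingers, y is the line along which they close (so a half turn about z gives the same grasp; the last joint's range is limited). The gripper opens to 92 mm and grips with 3 to 60 N. Pads are 19 mm wide; open, the fingers measure 130 mm over their backs; the gripper's body (75 mm by 190 mm) begins 47 mm behind the grasp point.
Start: joints at [-0.103, 0.434, 0.025, 1.573, -0.012, 1.134, -0.075], TCP at [625.013, -0.027, 226.742] pointing down, gripper open.
Joint ranges: [-2.62, 2.62], [-0.44, 2.09], [-1.27, 1.32], [0.08, 2.57], [-1.32, 4.46], [0.12, 2], [-2.74, 2.74]. Speed limits (rad/s): [2.22, 2.22, 3.01, 3.01, 3.14, 3.14, 3.14].

## Interface

Orientations are given as a rotation vector (axis times angle).
In Python, from cell import bot gives the robot as it stands.
- The arm moves only by the tool jog_arm, never from a script. Its argument "increments" is a list of rows, each a list of 2 entries, a list of its own where there are three numbers: the shift along the tool's x, y, z in cm, then the turn about the tool's z in degrees. In form: [[[tx, ty, tz], spin], ...]. A call has 1 to 20 rows; each row shifts and turns the commanded pose from where the row before left it, along the tool's axes as they then stand; what a row does not reach is not made up. A row lasts 1/10 s, in which the tool goes at most 50 mm and 8.59 degrees, less where a joint would pass 70% of its speed; a pose out of reach is approached as far as the arm can. A call is refused whole if a number of a shift passes 5 or a number of a turn 8.59, either way. A call with a gripper value outside its range is refused whole. "fingers" is the finger opening in cm, from 0 to 9.18, set as the call begins (left out, the last holds). The fingers move at their own pace and stop on an object; the grip force is fixed at half the most. Time passes only in rows, so rows that do not move let the fingers close. It gives the time, the measured TCP pose, the force, the opening and the grip force at its end, in the units of the state.
- bot.get_obs(): the state, without advancing time (a new reading comes with each control period).
- bot.snapshot(name): name is "scene" or "side" or "wrist"; returns (picture, depth): 400x640x3 uint8, red, green, blue; 400x640 float32, mm along the optical axis (not along the pixel's ray), 0 where there is no reading.
- bot.camera_model(name): a dict with "K" (3x3 intrinsics, pixels), "k1" (the pictures are not rectified: a ray, as slopes to the right and down, at radius r is drawn at 1 + k1 r^2 times it, then the intrinsics apply), "R" (3x3) and "t" (3): a world point X has camera coordinates R X + t. Camera axes: x right, y down, z forward; pixel columns grow to the right and rows downward; lengths in mm; the calibration is good to about 2 mm. A picture is of the moment at which its call begins: read the wrist's pose just before it. camera_model takes no time and is no camera call; for the wrist camera it gives the pose at the moment of the call.
- bot.hand_in(): hands the job in; it is judged then, once.
The state is a dict: "t": time; "joint_positions": joint angles; "joint_velocities": joint speeds; "tau": joint torques, N m; "position": TCP position; "tcp_rot": TCP orientation; "wrist_force": force on the tool from outside, world axes, zero at the start; "moment": the same for the moment, N m; "gripper_width": opening from 0.0 (shut) to 1.0 (fully open); "gripper_force": force on a finger pad.
Only numpy, scipy, OpenCV 4.12 (cv2) and the standard library are available. Lean on these libraries where they do the work, as an engineer would, in place of code of your own. Each camera call takes 0.05 s, during which the arm holds its last target. There are 200 camera calls.

## Working session

There is one attempt and no reset: what is moved stays moved. The work goes in short steps, Python scripts to look and compute and a tool call to move; the robot and the scene stay as the last step left them, time stands still between calls to the robot, and variables do not carry over. Pictures are saved under pics/ and viewed, at most 10 in all, crops included, and the job is handed in when it is done.

Besides the shell and the picture viewer there is one more tool, called after "Request:" as name(argument=value, ...), one argument or row to a line, values as JSON. jog_arm: Moves the arm, as the interface text tells. Its arguments: {"type":"object","properties":{"increments":{"type":"array"},"fingers":{"type":"number"}},"required":["increments"]}

```bash
mkdir -p pics
cat > h.py <<'E'
import numpy as np,cv2
from cell import bot
def snap(n,f):
    p,d=bot.snapshot(n); m=bot.camera_model(n); cv2.imwrite('pics/%s.png'%f,p[:,:,::-1]); np.savez('pics/%s.npz'%f,p=p,d=d,**{k:np.array(v) for k,v in m.items()})
def world(f,u,v,z=None):
    s=np.load('pics/%s.npz'%f);K=s['K'];k1=float(s['k1']);R=s['R'];t=s['t'].ravel()
    xd=(u-K[0,2])/K[0,0];yd=(v-K[1,2])/K[1,1];x,y=xd,yd
    for _ in range(20):
        q=1+k1*(x*x+y*y);x,y=xd/q,yd/q
    ray=R.T@np.array([x,y,1]);c=-R.T@t
    if z is not None: return c+ray*(z-c[2])/ray[2]
    return c+ray*s['d'][int(round(v)),int(round(u))]
E
python3 - <<'E'
from h import *
snap('scene','a');snap('side','b')
o=bot.get_obs();print(o['t'],o['position'],o['tcp_rot'],bot.pinch_z)
E
```

```text
0.1 [ 6.24570640e+02 -6.17576661e-02  2.26072547e+02] [-2.22096048e+00 -2.22075951e+00  1.59031396e-03] 18.8
```

View pics/a.png

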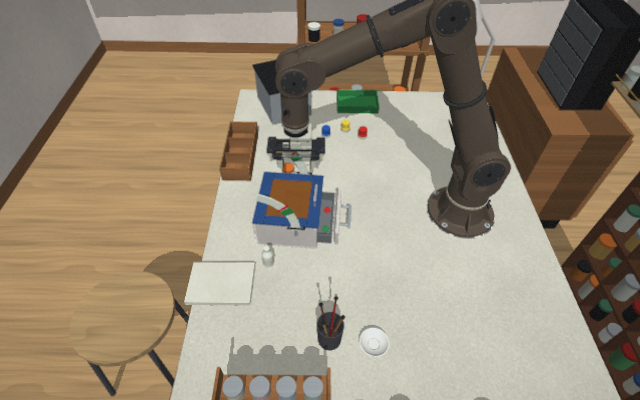

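View pics/b.png

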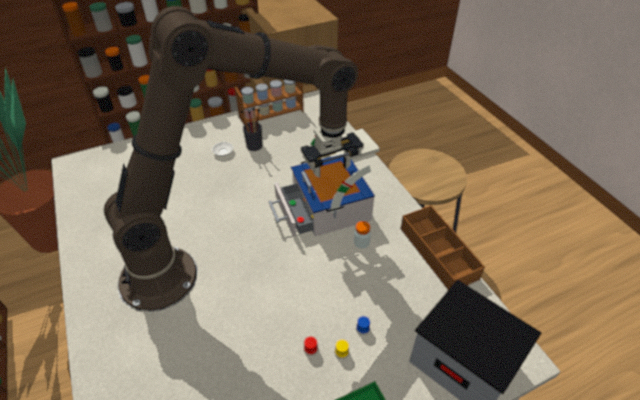

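The box is at about (290,210) in the scene picture and (330,195) in the side one. The drawer is out and the hood shut. I'll enlarge both.

Run:
```python
from h import *
a=cv2.imread('pics/a.png')[160:260,240:360];b=cv2.imread('pics/b.png')[140:250,265:385]
A=cv2.resize(a,None,fx=6,fy=6,interpolation=2);cv2.imwrite('pics/a2.png',A)
B=cv2.resize(b,None,fx=5,fy=5,interpolation=2);cv2.imwrite('pics/b2.png',B)
```

```text
(no output)
```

View pics/a2.png

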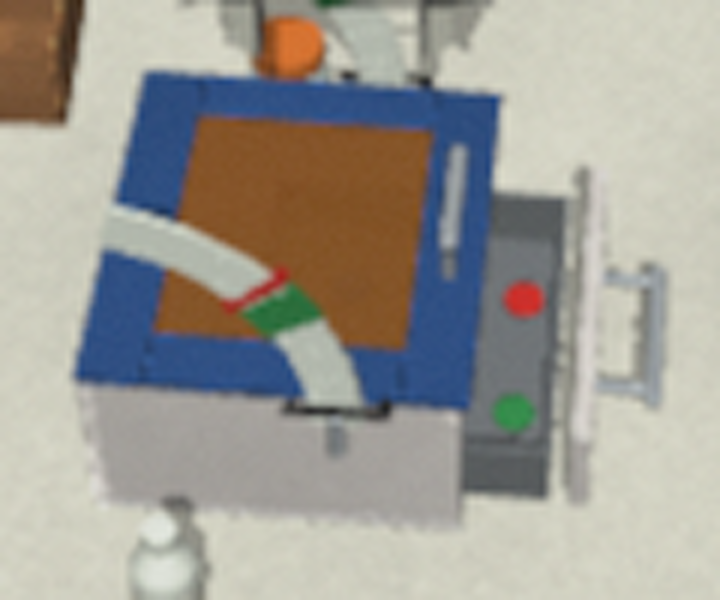

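View pics/b2.png

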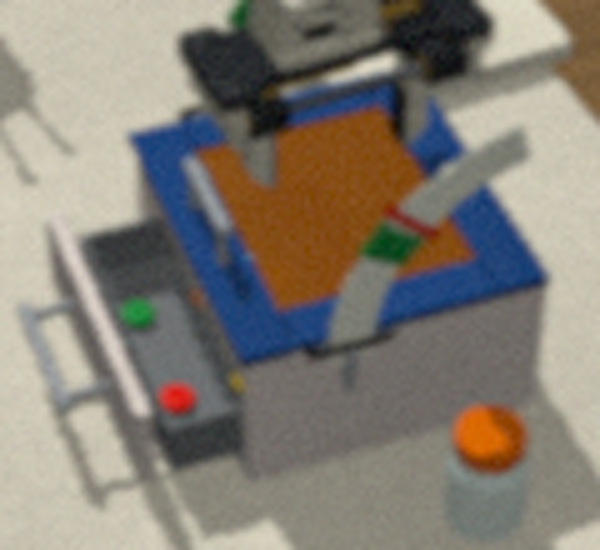

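Hood corners in crop a2 (px): (148,72), (500,97), (468,408), (77,380). Hood bar from (459,147) to (450,250), drawer bar from (658,266) to (655,402). In b2: hood corners (132,138), (247,362), (547,277); drawer bar from (27,310) to (66,403).

Run:
```python
from h import *
np.set_printoptions(precision=1,suppress=True)
fa=lambda x,y,z=None:world('a',240+x/6-.4,160+y/6-.4,z)
fb=lambda x,y,z=None:world('b',265+x/5-.4,140+y/5-.4,z)
for n,p in dict(b_r=(148,72),f_r=(500,97),f_l=(468,408),b_l=(77,380)).items(): print(n,fa(*p,130),fa(*p))
for n,p in dict(f_l=(132,138),f_r=(247,362),b_r=(547,277)).items(): print('b',n,fb(*p,130))
print('hb',fa(459,147,168),fa(450,250,168),fb(192,163,168),fb(225,228,168))
print('db',fa(656,266,55),fa(655,402,55),fb(27,310,55),fb(66,403,55), fa(655,335))
print('plate front',fa(597,180,86),fa(580,440,86),fb(55,222,86),fb(140,415,86))
```

```text
b_r [751.3 -75.3 130. ] [751.2 -74.7 130.5]
f_r [530.7 -57.  130. ] [ 527.5 -184.5    0.2]
f_l [549.4 186.3 130. ] [548.5 101.4  19. ]
b_l [769.1 169.6 130. ] [769.6 167.4 127.1]
b f_l [550.7 172.4 130. ]
b f_r [534.  -65.9 130. ]
b b_r [752.5 -79.4 130. ]
hb [556.   22.1 168. ] [560.5 102.7 168. ] [563.2  89.8 168. ] [557.3  20.4 168. ]
db [431.8  15.8  55. ] [437.2 122.9  55. ] [440.9 111.8  55. ] [433.4  15.9  55. ] [434.9  71.5  55.1]
plate front [468.9 -28.2  86. ] [484.6 174.8  86. ] [482.3 157.7  86. ] [465.8 -42.2  86. ]
```

Request:
jog_arm(
  increments=[
    [[0.7,-2.3,0],0],
    [[0.7,-2.3,0],0],
    [[0.7,-2.3,0],0],
    [[0.7,-2.3,0],0],
    [[0.7,-2.3,0],0],
    [[0.7,-2.3,0],0],
    [[0.7,-2.3,0],0],
    [[0.7,-2.3,0],0],
    [[0.7,-2.3,0],0],
    [[0.7,-2.3,0],0],
    [[0,0,0],-8.58],
    [[0,0,0],-8.58],
    [[0,0,0],-8.58],
    [[0,0,0],-8.58],
    [[0,0,0],-8.58],
    [[0,0,0],-8.58],
    [[0,0,0],-8.58],
    [[0,0,0],-8.58],
    [[0,0,0],-8.58],
    [[0,0,0],-8.58],
  ],
  fingers=0,
)

```text
t: 2.1
position: [394.7, 69.9, 226.5]
tcp_rot: [-0.106, -3.139, 0.0]
wrist_force: [0.2, 0.5, -0.5]
gripper_width: 0.005
gripper_force: 0.0
```

Request:
jog_arm(
  increments=[
    [[0,0,1.9],0],
    [[0,0,1.9],0],
    [[0,0,1.9],0],
    [[0,0,1.9],0],
    [[0,0,1.9],0],
    [[0,0,1.9],0],
    [[0,0,1.9],0],
    [[0,0,1.9],0],
    [[0,0,1.9],0],
    [[0,0,1.8],0],
    [[0,0,0],0],
  ],
)

```text
t: 3.2
position: [393.6, 69.6, 36.1]
tcp_rot: [-0.115, -3.136, 0.002]
wrist_force: [-0.4, 0.1, 0.0]
gripper_width: 0.004
gripper_force: 0.0
```

Run:
```python
from h import *
snap('scene','c')
c=cv2.imread('pics/c.png')[150:260,240:380]
cv2.imwrite('pics/c2.png',cv2.resize(c,None,fx=5,fy=5,interpolation=2))
```

```text
(no output)
```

View pics/c2.png

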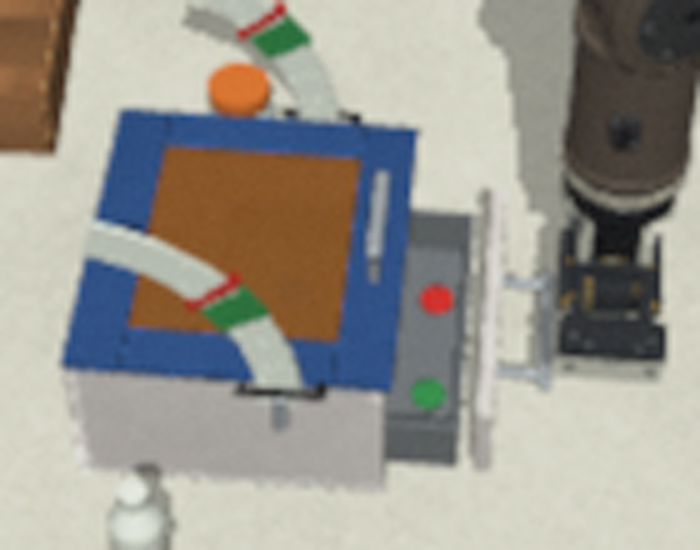

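The gripper, at about (610,330), stands just in front of the drawer bar at (545,330). Pushing now.

Request:
jog_arm(
  increments=[
    [[-0.6,0,0],0],
    [[-0.6,0,0],0],
    [[-0.6,0,0],0],
    [[-0.6,0,0],0],
    [[-0.6,0,0],0],
    [[-0.6,0,0],0],
    [[-0.6,0,0],0],
    [[-0.6,0,0],0],
    [[-0.6,0,0],0],
    [[-0.6,0,0],0],
    [[-0.6,0,0],0],
    [[-0.6,0,0],0],
  ],
)

```text
t: 4.45
position: [467.3, 64.5, 37.7]
tcp_rot: [-0.115, -3.139, 0.0]
wrist_force: [-1.7, 0.1, 1.3]
gripper_width: 0.007
gripper_force: 0.9
```

Request:
jog_arm(
  increments=[
    [[-0.2,0,0],0],
    [[-0.2,0,0],0],
    [[-0.2,0,0],0],
  ],
)

```text
t: 4.75
position: [472.7, 64.2, 37.7]
tcp_rot: [-0.115, -3.139, 0.0]
wrist_force: [-2.0, -1.3, 0.6]
gripper_width: 0.002
gripper_force: 0.8
```

Request:
jog_arm(
  increments=[
    [[-0.2,0,0],0],
    [[-0.2,0,0],0],
    [[-0.2,0,0],0],
  ],
)

```text
t: 5.05
position: [475.2, 63.9, 37.3]
tcp_rot: [-0.114, -3.133, 0.002]
wrist_force: [-16.6, 2.3, 13.4]
gripper_width: 0.005
gripper_force: 8.6
```

Request:
jog_arm(
  increments=[
    [[0,0,0],0],
    [[0,0,0],0],
    [[0,0,0],0],
    [[1.5,0,0],0],
    [[1.5,0,0],0],
    [[1.5,0,0],0],
    [[0,0,-2.2],0],
    [[0,0,-2.2],0],
    [[0,0,-2.2],0],
    [[0,0,-2.2],0],
    [[0,0,-2.2],0],
    [[0,0,-2.2],0],
    [[0,0,-2.2],0],
    [[0,0,-2.2],0],
    [[0,0,-2.2],0],
    [[0,0,-2.2],0],
    [[0,0,0],8.5],
    [[0,0,0],8.5],
    [[0,0,0],8.5],
    [[0,0,0],8.5],
  ],
)

```text
t: 7.05
position: [434.3, 67.3, 258.0]
tcp_rot: [1.036, 2.965, 0.001]
wrist_force: [-0.5, -0.5, -0.2]
gripper_width: 0.003
gripper_force: 0.0
```

Request:
jog_arm(
  increments=[
    [[0,0,0],8.5],
    [[0,0,0],8.5],
    [[0,0,0],8.5],
    [[0,0,0],8.5],
    [[0,0,0],8.5],
    [[0,0,0],8.5],
    [[0,0,0],5],
    [[0,0,0],0],
  ],
  fingers=6,
)

```text
t: 7.85
position: [434.3, 67.3, 258.0]
tcp_rot: [2.302, 2.137, 0.002]
wrist_force: [0.0, 0.0, -0.5]
gripper_width: 0.634
gripper_force: 0.0
```

Run:
```python
from h import *
snap('scene','d'); snap('wrist','w')
print(bot.get_obs()['position'],bot.get_obs()['tcp_rot'])
c=cv2.imread('pics/d.png')[150:250,240:360]
c=cv2.resize(c,None,fx=4,fy=4,interpolation=2)
w=cv2.resize(cv2.imread('pics/w.png'),(480,300));W=cv2.vconcat([c[:300],w]);cv2.imwrite('pics/d2.png',W)
```

```text
[434.11788686  67.2749989  257.85503574] [2.29793448e+00 2.14174505e+00 8.39140554e-04]
```

View pics/d2.png

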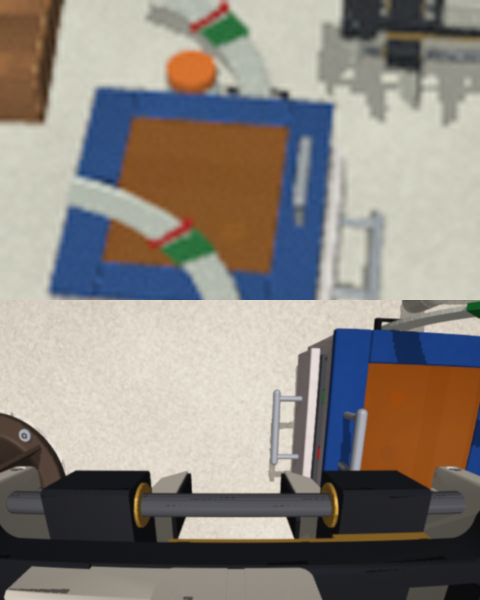

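The drawer is home. In the wrist picture the hood bar's far end is at about (483,149) and the drawer bar spans about (368,125) to (368,213).

Run:
```python
from h import *
np.set_printoptions(precision=1,suppress=True)
print(world('w',482,151,170),world('w',482,160),world('w',475,200,170),world('w',368,125,55),world('w',368,213,55),world('w',367,170))
g=lambda x,y,z:world('d',240+x/4-.4,150+y/4-.4,z)
print(g(304,138,168),g(299,222,168),g(377,213,55))
```

```text
[559.3  95.8 170. ] [559.9  89.1 169.5] [555.8  58.9 170. ] [493.7 113.8  55. ] [490.7  18.   55. ] [490.9  66.6  56.2]
[557.7  22.1 168. ] [561.2 119.9 168. ] [488.3  11.3  55. ]
```

Request:
jog_arm(
  increments=[
    [[0,2.1,0],0],
    [[0,2.1,0],0],
    [[0,2.1,0],0],
    [[0,2.1,0],0],
    [[0,2.1,0],0],
    [[0,2,0],0],
    [[0,0,2],0],
    [[0,0,2],0],
    [[0,0,2],0],
    [[0,0,2],0],
    [[0,0,1.5],0],
    [[0,0,1.3],0],
    [[0,0,0],0],
  ],
)

```text
t: 9.25
position: [557.6, 57.8, 148.1]
tcp_rot: [-2.299, -2.139, 0.004]
wrist_force: [0.6, -0.3, -1.0]
gripper_width: 0.656
gripper_force: 0.0
```

Request:
jog_arm(
  increments=[
    [[0,0,0],0],
    [[0,0,0],0],
    [[0,0,0],0],
    [[0,0,0],0],
    [[0,0,0],0],
    [[0,0,0],0],
    [[0,0,0],0],
  ],
  fingers=0,
)

```text
t: 9.95
position: [559.3, 57.9, 150.0]
tcp_rot: [2.301, 2.138, 0.002]
wrist_force: [-2.0, 0.2, -0.2]
gripper_width: 0.111
gripper_force: 30.0
```

Request:
jog_arm(
  increments=[
    [[0,0.2,-0.82],0],
    [[0,0.23,-0.81],0],
    [[0,0.26,-0.8],0],
    [[0,0.29,-0.79],0],
    [[0,0.32,-0.78],0],
    [[0,0.35,-0.76],0],
    [[0,0.38,-0.75],0],
    [[0,0.41,-0.73],0],
    [[0,0.44,-0.71],0],
    [[0,0.47,-0.7],0],
    [[0,0,0],0],
  ],
)

```text
t: 11.05
position: [592.2, 55.4, 227.2]
tcp_rot: [-2.302, -2.138, 0.0]
wrist_force: [0.1, -0.0, -2.0]
gripper_width: 0.109
gripper_force: 30.0
```

Request:
jog_arm(
  increments=[
    [[0,0.5,-0.68],0],
    [[0,0.53,-0.66],0],
    [[0,0.55,-0.63],0],
    [[0,0.58,-0.61],0],
    [[0,0.6,-0.59],0],
    [[0,0.62,-0.56],0],
    [[0,0.65,-0.54],0],
    [[0,0.67,-0.51],0],
    [[0,0.69,-0.48],0],
    [[0,0.71,-0.46],0],
    [[0,0,0],0],
  ],
)

```text
t: 12.15
position: [653.8, 50.7, 285.9]
tcp_rot: [2.301, 2.137, 0.002]
wrist_force: [-5.7, -2.0, 9.2]
gripper_width: 0.107
gripper_force: 30.0
```

Run:
```python
from h import *
snap('scene','e');o=bot.get_obs();print(o['position'],o['wrist_force'],o['gripper_force'])
c=cv2.imread('pics/e.png')[120:250,240:360]
cv2.imwrite('pics/e2.png',cv2.resize(c,None,fx=4.5,fy=4.5,interpolation=2))
```

```text
[653.41319862  50.69781178 285.6735654 ] [-6.17152479 -2.41618858  7.90008277] 29.99887615442276
```

View pics/e2.png

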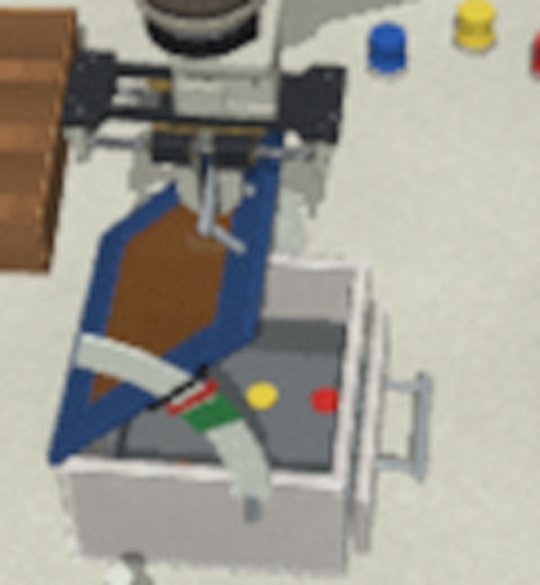

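The pointer, at (180,388), is just past the red mark at (192,396). I'll go a little further for margin, then return to about 0.62 rad.

Request:
jog_arm(
  increments=[
    [[0,0.25,-0.2],0],
    [[0,0.24,-0.2],0],
    [[0,0,0],0],
    [[0,0,0],0],
    [[0,0,0],0],
  ],
)

```text
t: 12.7
position: [657.8, 50.4, 288.3]
tcp_rot: [2.301, 2.138, 0.0]
wrist_force: [-4.5, -2.5, 6.3]
gripper_width: 0.109
gripper_force: 30.0
```

Request:
jog_arm(
  increments=[
    [[0,-0.5,0.29],0],
    [[0,-0.49,0.31],0],
    [[0,-0.48,0.32],0],
    [[0,-0.47,0.33],0],
    [[0,-0.46,0.35],0],
    [[0,-0.45,0.36],0],
    [[0,-0.44,0.37],0],
    [[0,-0.43,0.38],0],
    [[0,0,0],0],
    [[0,0,0],0],
    [[0,0,0],0],
    [[0,0,0],0],
  ],
)

```text
t: 13.9
position: [620.8, 53.3, 260.3]
tcp_rot: [2.301, 2.138, 0.0]
wrist_force: [0.2, -2.2, 0.6]
gripper_width: 0.107
gripper_force: 30.0
```

Run:
```python
from h import *
snap('scene','f');o=bot.get_obs();print(o['t'],o['position'],o['wrist_force'],o['gripper_force'],o['joint_velocities'])
c=cv2.imread('pics/f.png')[120:250,240:360]
cv2.imwrite('pics/f2.png',cv2.resize(c,None,fx=4.5,fy=4.5,interpolation=2))
```

```text
13.95 [620.82970022  53.31220981 260.33499483] [-0.16673652 -2.21136771 -0.03143956] 30.00115156173706 [-1.51933099e-03 -1.12635993e-03 -1.12637515e-03  2.48520457e-03
 -8.14257131e-05  8.18350136e-04 -1.14689174e-03]
```

View pics/f2.png

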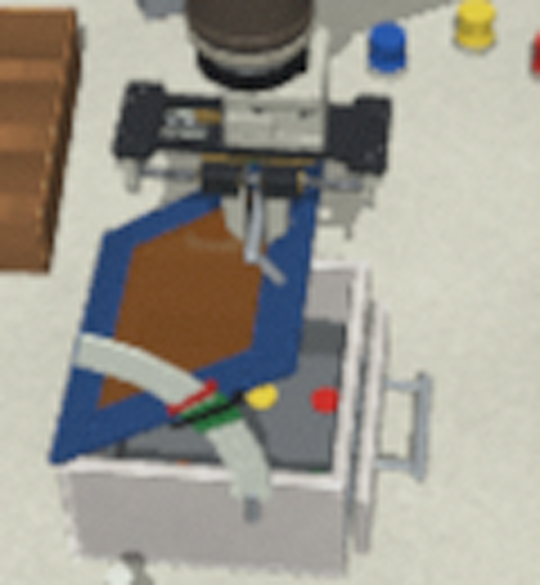

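The pointer, at about (208,408), is in the middle of the green zone. The drawer is home, the hood is gripped and still, and the bystanders in view are undisturbed.

```bash
python3 -c "
from cell import bot
print(bot.hand_in())"
```

```text
the job is handed in; nothing more can be done
None
```

The drawer is fully home, and the hood was raised past its balance mark and brought back; it is now held still in the gripper with the pointer in the middle of the green zone (about 0.62 rad), and the job is handed in, with no verdict returned.

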